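# Lift the hot lid off the drying pot

## Robot

A 6-joint arm with a two-finger parallel gripper is mounted at the origin on the work surface. World frame = base frame: x ahead of the robot, y to its left, z up, the work surface at z = 0. Lengths are in m, angles in rad, forces in N, time in s.
With the tool pointing down it reaches from about 0.275 to 0.725 m from the base axis. Payload 5.6 kg.
Tool frame: the origin (TCP) lies between the finger pads; the fingertips stand 8 mm ahead of it and the grasp point (between the pads) lies 11 mm behind it; z points along the fingers, y is the line along which they close (so a half turn about z gives the same grasp; the last joint's range is limited). The gripper opens to 85 mm and grips with 20 to 120 N. Pads are 22 mm wide; open, the fingers measure 114 mm over their backs; the gripper's body (76 mm by 85 mm) begins 54 mm behind the grasp point. The pads swing forward as they close: fully open they stand 13 mm farther back than shut.
Start: joints at [1.423, 0.255, 0.108, 0, -1.424, -0.285], TCP at [0.231, 0.499, 0.239] pointing down, gripper open.
Joint ranges: [-2.95, 2.95], [-1.21, 1.97], [-1.09, 1.5], [-2.87, 1.71], [-2.94, -0.07], [-3.05, 3.05]. Speed limits (rad/s): [2.57, 2.57, 3.14, 3.14, 3.14, 3.14].

## Interface

Orientations are given as a unit quaternion [w, x, y, z].
In Python, from station import r gives the robot as it stands.
- The arm moves only by the shell command python3 -m creep 'ROWS' [OPENING] [FORCE]. ROWS is text: rows parted by semicolons, each of 4 numbers parted by spaces: the shift along the tool's x, y, z scaled (see below), then the turn about the tool's z scaled (see below). In form: dx dy dz yaw; .... A call has 1 to 12 rows; each row shifts and turns the commanded pose from where the row before left it, along the tool's axes as they then stand; what a row does not reach is not made up. The controller multiplies each number of a shift by 0.02 m and each number of a turn by 6 degrees. A row lasts 1/12 s, in which the tool goes at most 41.7 mm and 7.16 degrees, less where a joint would pass 70% of its speed; a pose out of reach is approached as far as the arm can. A call with a number of a shift or a turn outside -1 to 1 is refused whole. A call with a gripper value outside its range is refused whole. OPENING is the finger opening in mm, from 0 to 85.4, set as the call begins (- or left out, the last holds). The fingers move at their own pace and stop on an object; FORCE is the grip in N (left out, the last holds). Time passes only in rows, so rows that do not move let the fingers close. It gives the time, the measured TCP pose, the force, the opening and the grip force at its end, in the units of the state.
- r.sense(): the state, without advancing time (a new reading comes with each control period).
- r.read_camera(name): name is "scene" or "top" or "wrist"; returns (picture, depth): 480x640x3 uint8, blue, green, red; 480x640 float32, m along the optical axis (not along the pixel's ray), 0 where there is no reading.
- r.camera_model(name): a dict with "fx", "fy", "cx", "cy" (pixels), "dist" ([k1, k2, p1, p2, k3] as OpenCV has them; the pictures are not rectified), "R" (3x3) and "t" (3): a world point X has camera coordinates R X + t; the wrist camera has in their place "hand_eye" (4x4, takes a point from camera to tool coordinates, whose origin is the TCP and whose axes are the flange's). Camera axes: x right, y down, z forward; pixel columns grow to the right and rows downward; lengths in m; the calibration is good to about 2 mm. A picture is of the moment at which its call begins: read the wrist's pose just before it. camera_model takes no time and is no camera call.
- r.finish_job(): hands the job in; it is judged then, once.
The state is a dict: "time": time; "q": joint angles; "joint_velocities": joint speeds; "tau": joint torques, N m; "position": TCP position; "ee_rot": TCP orientation; "ft_force": force on the tool from outside, world axes, zero at the start; "ft_torque": the same for the moment, N m; "grip_width": finger opening in m; "grip_force": force on a finger pad.
Only numpy, scipy, OpenCV 4.12 (cv2) and the standard library are available. Lean on these libraries where they do the work, as an engineer would, in place of code of your own. Each camera call takes 0.05 s, during which the arm holds its last target. There are 200 camera calls.

## Task

The lid of the drying pot on the hot plate is too hot to touch: pick up the lid lifter, hook it through the lid's loop, lift the lid level off the pot and set it down gently in the middle of the cork mat. Then unhook the lifter and hang it back on its stand as you found it; leave the pot where it stands.

Things in the scene. Friction and masses are not known exactly. Their poses are not given: they have to be found in the camera images.
- lifter_grip (a point): Centre of the lid lifter's wooden bar handle, the place to grip from above, across its width: 150 mm long (x), 20 wide (y), 22 high (z). It lies level across two forks (x = -60 and +60 mm, 12 mm thick) of a fixed dark stand, 145 mm above the bench, in notches 23 mm wide, flaring to 45 at the top, 18 mm above this point. It lifts straight up and out, and hangs back the same way; 0.16 kg.
- lifter_hook (a point): Where the load hangs on the lifter: the low point of its prong, 112 mm straight below lifter_grip, same axes. The steel rod, 8 mm thick (this point is on its axis), comes down from the bar at x = -34 mm, bends forward along +x (away from the robot, within 20 degrees) through this point and ends in an upturned tip at x = 30 mm, 12 mm higher.
- lid: Hot lid on the pot on the hot plate (not those of the pots on the bench): aluminium disc 124 mm across, z = 6 to 11 mm; origin centre of underside (plug 88 mm across, 6 high). Loop of 7 mm dark rod stands in the y-z plane, so a hook enters along x from either side: feet at y = -32 and 32 mm, upright to z = 36, sloping to a peak at y = 0, z = 69 (rod axis). 0.18 kg, balances hung from its peak.
- pot: The aluminium drying pot, 110 mm across and 60 mm high, open-topped under its lid, standing loose on a white hot plate (170 mm square, 35 mm high, fixed). Origin: centre of its underside.
- mat: A round cork mat 170 mm across and 8 mm thick, fixed on the bench, where the lid goes. Origin: centre of its underside.
There are look-alikes about, which are no part of the job. What is shaped like the part that bears lifter_grip but blue or yellow is not meant.

How it is judged:
By the outcome, as a careful person would: the job done as asked, in the order asked, and still so for the second after the job is handed in, with the robot touching nothing.
It also fails if it takes over 64 s, if anything falls off the work surface, if the arm or the gripper's body presses on something with over 40 N, if the wrist force passes 120 N, or if a joint passes its speed limit or range.

## Working session

There is one attempt and no reset: what is moved stays moved. The work goes in short steps, Python scripts to look and compute and a shell command to move; the robot and the scene stay as the last step left them, time stands still between calls to the robot, and variables do not carry over. Pictures are saved under pics/ and viewed, at most 10 in all, crops included, and the job is handed in when it is done.

```bash
ls; mkdir -p pics; cat > h.py <<'E'
import numpy as np, cv2
from station import r
from scipy.spatial.transform import Rotation as Ro
def grab(n):
    s=r.sense(); im,d=r.read_camera(n); m=r.camera_model(n)
    K=np.array([[m['fx'],0,m['cx']],[0,m['fy'],m['cy']],[0,0,1]]); D=np.array(m['dist'],float)
    if 'hand_eye' in m:
        q=s['ee_rot']; T=np.eye(4); T[:3,:3]=Ro.from_quat([q[1],q[2],q[3],q[0]]).as_matrix(); T[:3,3]=s['position']
        T=T@np.array(m['hand_eye']); R=T[:3,:3].T; t=-R@T[:3,3]
    else: R=np.array(m['R']); t=np.array(m['t'])
    return im,d,(K,D,R,t)
def ray(c,uv):
    K,D,R,t=c; p=cv2.undistortPoints(np.array(uv,float).reshape(-1,1,2),K,D).reshape(-1,2)
    return -R.T@t,np.c_[p,np.ones(len(p))]@R
def onz(c,uv,z):
    o,v=ray(c,uv); return o+v*((z-o[2])/v[:,2])[:,None]
def cloud(d,c):
    K,D,R,t=c; h,w=d.shape; u,v=np.meshgrid(np.arange(w),np.arange(h))
    o,vv=ray(c,np.stack([u,v],-1).reshape(-1,2)); return (o+vv*d.reshape(-1,1)).reshape(h,w,3)
E
python3 - <<'E'
from h import *
for n in ('scene','top'):
    im,d,c=grab(n); cv2.imwrite(f'pics/{n}.png',im); np.savez(f'{n}.npz',im=im,d=d,K=c[0],D=c[1],R=c[2],t=c[3]); print(n,-c[2].T@c[3])
s=r.sense();print(s['time'],s['position'],s['ee_rot'],s['q'])
E
```

```text
pics
scene [1.23142793 0.17777887 1.15884128]
top [0.29869671 0.06725465 1.1501447 ]
0.1 [0.23043769 0.49891636 0.23847467] [ 8.59553855e-04  9.76672203e-01 -2.14733897e-01 -1.48784935e-04] [ 1.42261654e+00  2.55698311e-01  1.07117331e-01 -4.18605156e-04
 -1.42391018e+00 -2.84597488e-01]
```

View pics/scene.png

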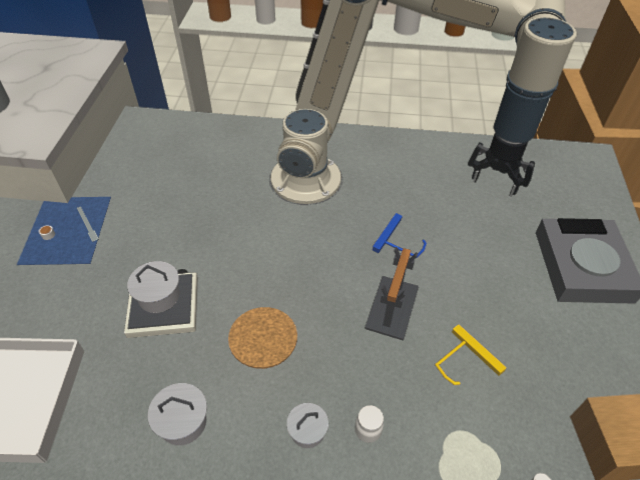

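View pics/top.png

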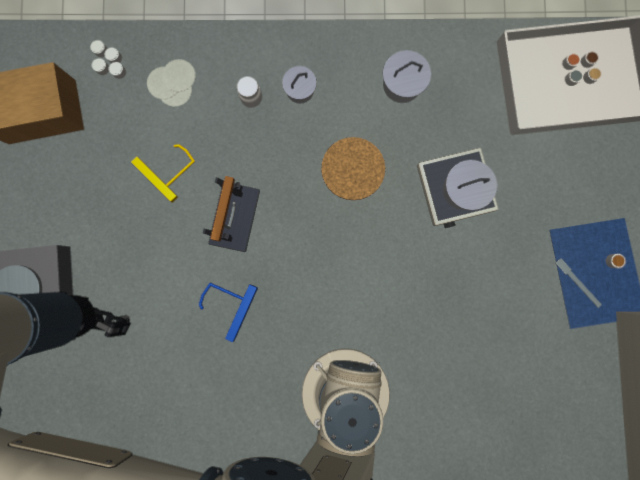

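The scene shows the lifter's brown bar on its dark stand (top view 222,208), the lid with its loop on the hot plate (471,184), and the mat (353,168). The blue and yellow lifters and the two bench pots are look-alikes. Next I measure these.

```bash
cat > m.py <<'E'
from h import *
def go(n):
    z=np.load(n+'.npz'); im,d=z['im'],z['d']; c=(z['K'],z['D'],z['R'],z['t']); P=cloud(d,c)
    hsv=cv2.cvtColor(im,cv2.COLOR_BGR2HSV).astype(int); H,S,V=hsv[...,0],hsv[...,1],hsv[...,2]
    box={'top':dict(bar=(195,165,250,260),mat=(310,125,395,210),pot=(410,140,510,230)),'scene':dict(bar=(370,235,430,310),mat=(220,295,305,375),pot=(115,255,205,340))}[n]
    def roi(k):
        m=np.zeros(d.shape,bool);a,b,e,f=box[k];m[b:f,a:e]=1;return m
    b=roi('bar')&(H<15)&(S>110)&(P[...,2]>.12)&(d>0)
    q=P[b]; zt=np.percentile(q[:,2],90); q=q[q[:,2]>zt-.006]
    v,u=np.nonzero(b); pts=onz(c,np.c_[u,v],.156)
    for nm,p in (('depth',q),('ray.156',pts)):
        r_=cv2.minAreaRect((p[:,:2]*1000).astype(np.float32)); print(n,'bar',nm,r_,'zt',zt)
    m=roi('mat')&(H>5)&(H<25)&(S>100); v,u=np.nonzero(m); p=onz(c,np.c_[u,v],.008); print('mat',cv2.minEnclosingCircle((p[:,:2]*1000).astype(np.float32)),np.median(P[m][:,2]))
    m=roi('pot')&(abs(P[...,2]-.100)<.004)&(d>0); print('lid disc',m.sum(),cv2.minEnclosingCircle((P[m][:,:2]*1000).astype(np.float32)),np.median(P[m][:,2]))
    m=roi('pot')&(P[...,2]>.112)&(d>0); p=P[m]; print('loop',m.sum(), p[:,2].max(), cv2.fitLine((p[:,:2]*1000).astype(np.float32),2,0,.01,.01).ravel(), cv2.minAreaRect((p[:,:2]*1000).astype(np.float32)))
    k=p[p[:,2]>p[:,2].max()-.012]; print('peak',k.mean(0))
    x=roi('pot')&(V<70)&(P[...,2]>.108); vv,uu=np.nonzero(x); print(len(vv), np.c_[uu,vv].min(0) if len(vv) else 0)
go('top');go('scene')
E
python3 m.py
```

```text
top bar depth ((452.39208984375, 284.7530212402344), (21.06454849243164, 149.19659423828125), 77.39443969726562) zt 0.1572360081758299
top bar ray.156 ((451.65069580078125, 283.5858154296875), (25.496356964111328, 149.40365600585938), 77.63013458251953) zt 0.1572360081758299
mat ((579.1243896484375, -28.877473831176758), 84.00897979736328) 0.0071666736549726995
lid disc 1814 ((514.189453125, -307.1719055175781), 62.13794708251953) 0.09946460857086914
loop 96 0.16065331055261634 [ 2.0492609e-01 -9.7877747e-01  5.1208398e+02 -3.0075482e+02] ((513.568603515625, -306.23663330078125), (6.826016426086426, 70.552490234375), 11.837570190429688)
peak [ 0.51294963 -0.30447787  0.15456939]
36 [459 179]
scene bar depth ((455.52410888671875, 285.8275451660156), (18.87771224975586, 152.87969970703125), 77.45916748046875) zt 0.15887673643461558
scene bar ray.156 ((460.77325439453125, 285.54296875), (20.375259399414062, 162.08303833007812), 77.28060150146484) zt 0.15887673643461558
mat ((582.0174560546875, -27.3316707611084), 85.40090942382812) 0.00879701349633899
lid disc 1383 ((515.6798706054688, -305.14697265625), 64.45723724365234) 0.10078344772238745
loop 122 0.16479924014519398 [ 2.0766304e-01 -9.7820044e-01  5.1650134e+02 -3.0515170e+02] ((516.2110595703125, -306.5455627441406), (8.688880920410156, 70.43285369873047), 11.000507354736328)
peak [ 0.51690839 -0.30762367  0.15784674]
32 [137 267]
```

```bash
cat >> h.py <<'E'
def todo(x,y,z,yaw=None):
    """remaining shift in units of 20 mm along present tool axes, turn in units of 6 deg"""
    s=r.sense(); q=s['ee_rot']; R=Ro.from_quat([q[1],q[2],q[3],q[0]]).as_matrix()
    a=np.degrees(np.arctan2(R[1,0],R[0,0])); w=np.array([x,y,z])-s['position']
    print('t',round(s['time'],2),'pos',np.round(s['position'],4),'yaw',round(a,2),'zdir',np.round(R[:,2],3),'F',np.round(s['ft_force'],1),'grip',np.round([s['grip_width'],s['grip_force']],3))
    print('units',np.round(R.T@w/.02,2),'turn',None if yaw is None else round(-(yaw-a)/6,2))
E
python3 -m creep '0.97 0.34 0 0;0.97 0.34 0 0;0.97 0.34 0 0;0.97 0.34 0 0;0.97 0.34 0 0;0.97 0.34 0 0;0.97 0.34 0 0;0.97 0.34 0 0;0.97 0.34 0 0;0.97 0.34 0 0;0.97 0.34 0 0;0.97 0.34 0 0' 85 &&
python3 -m creep '0.97 0.34 0 0;0.97 0.34 0 0;0.97 0.34 0 0;0 0 0 -1;0 0 0 -1;0 0 0 0;0 0 0 0;0 0 0 0' && python3 - <<'E'
from h import *
todo(.4535,.285,.134,-12.6)
im,d,c=grab('wrist'); cv2.imwrite('pics/w1.png',im); P=cloud(d,c)
hsv=cv2.cvtColor(im,cv2.COLOR_BGR2HSV)
b=(hsv[...,0]<15)&(hsv[...,1]>110)&(P[...,2]>.14)&(P[...,2]<.17)&(d>0)
v,u=np.nonzero(b); 
for p in (P[b],onz(c,np.c_[u,v],.157)): print(cv2.minAreaRect((p[:,:2]*1000).astype(np.float32)),np.median(p[:,2]))
E
```

```text
time: 1.1
position: [0.4082, 0.3266, 0.2388]
ee_rot: [0.0, 0.977, -0.215, -0.0]
ft_force: [0.2, 0.0, -0.2]
grip_width: 0.0855
grip_force: 0.0
time: 1.77
position: [0.4518, 0.2847, 0.2391]
ee_rot: [0.0, 0.994, -0.113, -0.0]
ft_force: [-0.3, 0.6, -0.5]
grip_width: 0.0852
grip_force: 0.0
t 1.77 pos [0.4518 0.2847 0.2391] yaw -12.95 zdir [-0. -0. -1.] F [-0.3  0.6 -0.5] grip [0.085 0.   ]
units [ 0.08 -0.03  5.25] turn -0.06
((465.8502502441406, 283.5545654296875), (19.9432315826416, 123.86121368408203), 77.44960021972656) 0.15522761975463753
((466.2883605957031, 283.4461669921875), (19.7597713470459, 122.91200256347656), 77.44007873535156) 0.157
```

View pics/w1.png

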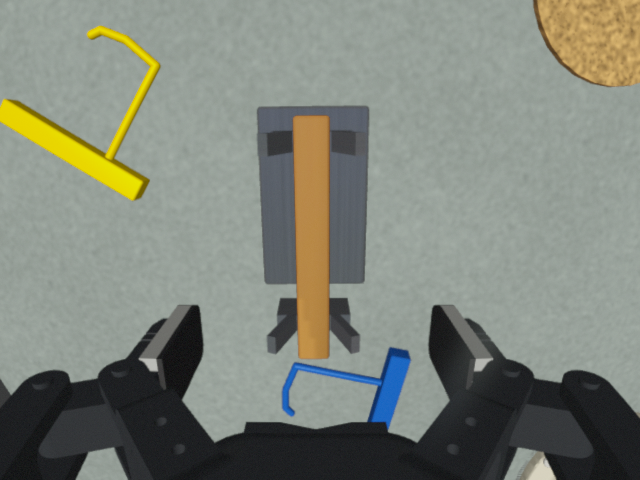

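```bash
python3 - <<'E'
from h import *
im,d,c=grab('wrist')
e=onz(c,[[311.5,116],[314,357]],.1565);print(e,e.mean(0),np.linalg.norm(e[0]-e[1]))
x,y=e.mean(0)[:2]; todo(x,y,.134,-12.55)
E
```

```text
[[0.52568175 0.26999755 0.1565    ]
 [0.38185354 0.30185692 0.1565    ]] [0.45376764 0.28592723 0.1565    ] 0.14731454082456577
t 1.87 pos [0.4518 0.2848 0.2392] yaw -12.88 zdir [-0. -0. -1.] F [-0.1  0.2  0.8] grip [0.085 0.   ]
units [ 0.08 -0.08  5.26] turn -0.05
```

The picture shows the bar upright at columns 297–330, rows 116–357, centred between the fingers, and the measured length of 147 mm agrees with the 150 mm given. Next I descend and grip.

```bash
python3 -m creep '0.08 -0.08 0 -0.05;0 0 0.8 0;0 0 0.8 0;0 0 0.8 0;0 0 0.8 0;0 0 0.8 0;0 0 0.6 0;0 0 0.4 0;0 0 0.26 0;0 0 0 0;0 0 0 0;0 0 0 0' && python3 -m creep '0 0 0 0;0 0 0 0;0 0 0 0;0 0 0 0;0 0 0 0;0 0 0 0;0 0 0 0;0 0 0 0;0 0 0 0;0 0 0 0;0 0 0 0;0 0 0 0' 10 80 && python3 -c "
from h import *
todo(.4538,.2859,.134,-12.55)"
```

```text
time: 2.87
position: [0.4544, 0.2862, 0.135]
ee_rot: [-0.001, 0.994, -0.109, 0.001]
ft_force: [0.2, 0.5, -0.2]
grip_width: 0.0851
grip_force: 0.0
time: 3.87
position: [0.4541, 0.286, 0.1344]
ee_rot: [-0.0, 0.994, -0.109, 0.0]
ft_force: [-0.7, -0.9, 4.0]
grip_width: 0.0186
grip_force: 78.6
t 3.87 pos [0.4541 0.286  0.1344] yaw -12.49 zdir [ 0.001  0.    -1.   ] F [-0.7 -0.9  4. ] grip [1.9000e-02 7.8615e+01]
units [-0.01  0.01  0.02] turn 0.01
```

```bash
python3 -m creep '0 0 -0.2 0;0 0 -0.5 0;0 0 -0.9 0;0 0 -0.9 0;0 0 -0.9 0;0 0 -0.9 0;0 0 -0.9 0;0 0 -0.9 0;0 0 -0.8 0;0 0 -0.4 0;0 0 -0.2 0;0 0 0 0' && python3 -m creep '0.1 0.4 0 0;0.15 0.7 0 0;0.19 0.93 0 0;0.19 0.93 0 0;0.19 0.93 0 0;0.19 0.93 0 0;0.19 0.93 0 0;0.19 0.93 0 0;0.19 0.93 0 0;0.19 0.93 0 0;0.19 0.93 0 0;0.19 0.93 0 0' && python3 -m creep '0.19 0.93 0 0;0.19 0.93 0 0;0.19 0.93 0 0;0.19 0.93 0 0;0.19 0.93 0 0;0.19 0.93 0 0;0.19 0.93 0 0;0.19 0.93 0 0;0.19 0.93 0 0;0.19 0.93 0 0;0.19 0.93 0 0;0.19 0.93 0 0' && python3 -m creep '0.19 0.93 0 0;0.19 0.93 0 0;0.19 0.93 0 0;0.19 0.93 0 0;0.19 0.93 0 0;0.15 0.7 0 0;0 0 0 -0.7;0 0 0 -0.9;0 0 0 -0.9;0 0 0 -0.9;0 0 0 -0.67;0 0 0 0' && python3 -c "
from h import *
todo(.442,-.3215,.226,11.9)
im,d,c=grab('scene'); cv2.imwrite('pics/s2.png',im[180:360,60:300].repeat(3,0).repeat(3,1)[:, :])
np.savez('s2.npz',im=im,d=d)
im,d,c=grab('top'); cv2.imwrite('pics/t2.png',im[100:280,400:640].repeat(3,0).repeat(3,1))
"
```

```text
time: 4.87
position: [0.454, 0.2859, 0.2845]
ee_rot: [-0.0, 0.994, -0.109, 0.0]
ft_force: [-0.4, 0.1, -1.3]
grip_width: 0.0189
grip_force: 78.1
time: 5.87
position: [0.4499, 0.0713, 0.2834]
ee_rot: [0.0, 0.994, -0.109, -0.001]
ft_force: [0.8, -0.3, -0.6]
grip_width: 0.0186
grip_force: 78.2
time: 6.87
position: [0.4456, -0.156, 0.2834]
ee_rot: [0.0, 0.994, -0.109, -0.001]
ft_force: [0.7, 0.2, -1.3]
grip_width: 0.0187
grip_force: 78.2
time: 7.87
position: [0.444, -0.264, 0.2833]
ee_rot: [-0.0, 0.995, 0.105, -0.001]
ft_force: [-0.9, 0.2, -1.8]
grip_width: 0.0188
grip_force: 78.3
t 7.87 pos [ 0.444  -0.264   0.2833] yaw 12.02 zdir [-0.002  0.001 -1.   ] F [-0.9  0.2 -1.8] grip [1.9000e-02 7.8324e+01]
units [-0.7   2.8   2.87] turn 0.02
```

```bash
python3 -m creep '-0.17 0.6 0 0;-0.18 0.8 0 0;-0.18 0.8 0 0;-0.17 0.6 0 0;0 0 0.4 0;0 0 0.7 0;0 0 0.7 0;0 0 0.7 0;0 0 0.37 0;0 0 0 0;0 0 0 0;0 0 0 0' && python3 -c "
from h import *
todo(.442,-.3215,.226,11.9)
im,d,c=grab('wrist'); cv2.imwrite('pics/w3.png',im)
np.savez('w3.npz',im=im,d=d,K=c[0],D=c[1],R=c[2],t=c[3])
im,d,c=grab('scene'); cv2.imwrite('pics/s3.png',im[170:370,60:300].repeat(3,0).repeat(3,1))
np.savez('s3.npz',im=im,d=d,K=c[0],D=c[1],R=c[2],t=c[3])
"
```

```text
time: 8.97
position: [0.4437, -0.3215, 0.2276]
ee_rot: [0.001, 0.995, 0.104, 0.001]
ft_force: [-0.1, -1.0, -1.2]
grip_width: 0.0186
grip_force: 78.4
t 8.97 pos [ 0.4437 -0.3215  0.2276] yaw 11.92 zdir [ 0.001 -0.001 -1.   ] F [-0.1 -1.  -1.2] grip [1.9000e-02 7.8447e+01]
units [-0.08 -0.02  0.08] turn 0.0
```

View pics/w3.png

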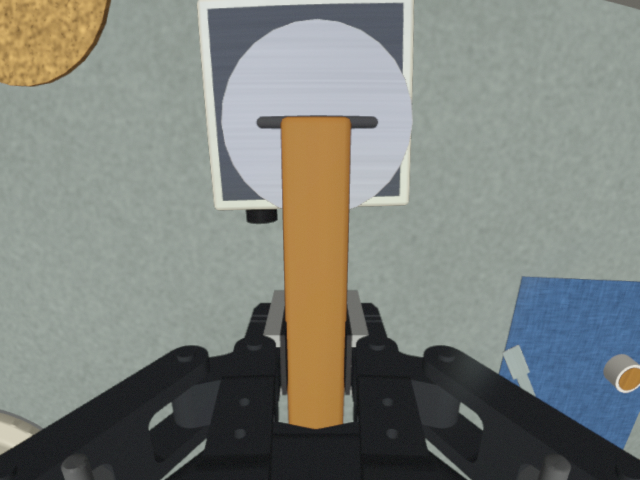

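View pics/s3.png

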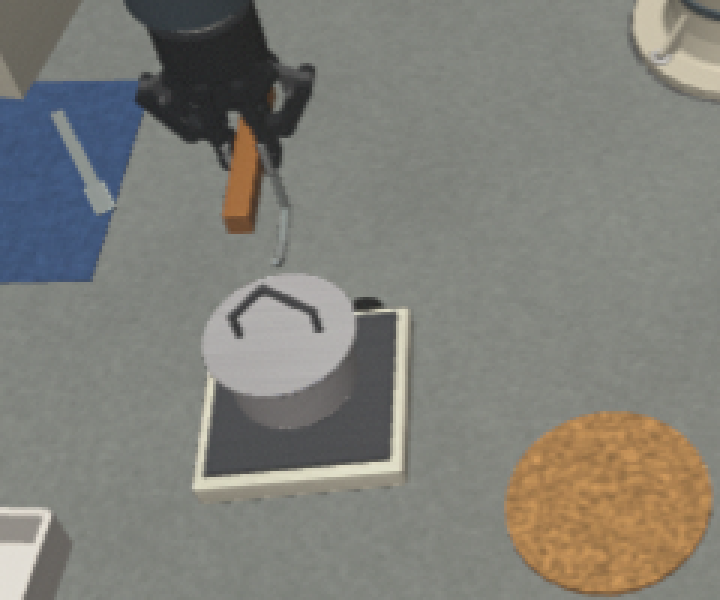

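```bash
python3 - <<'E'
from h import *
z=np.load('w3.npz'); c=(z['K'],z['D'],z['R'],z['t'])
L=onz(c,[[258,122.5],[378,122.5]],.125); print('loop',L,L.mean(0),np.linalg.norm(L[0]-L[1]),np.degrees(np.arctan2(*(L[0]-L[1])[:2]*[-1,1])))
D=onz(c,[[222,118],[412,118],[318,19]],.100);print('disc',D[:2].mean(0),np.linalg.norm(D[0]-D[1]),D[2])
s=r.sense();B=onz(c,[[315.5,117]],s['position'][2]+.022);print('bar end',B-s['position'],'exp .075 along yaw 11.9')
print(np.degrees(np.arctan2((B-s['position'])[0,1],(B-s['position'])[0,0])))
z=np.load('s3.npz'); c=(z['K'],z['D'],z['R'],z['t']); P=cloud(z['d'],c); 
tip=[60+277/3,170+262/3]; print('tip at z',onz(c,[tip],.142), 'peak',onz(c,[[60+263/3,170+290/3]],.158))
E
```

```text
loop [[ 0.50736305 -0.27367336  0.125     ]
 [ 0.52184304 -0.342379    0.125     ]] [ 0.51460304 -0.30802618  0.125     ] 0.07021491889282333 11.901151435619159
disc [ 0.51749634 -0.30704084  0.1       ] 0.12289144363702251 [ 0.57537365 -0.29537516  0.1       ]
bar end [[0.07199229 0.01562192 0.022     ]] exp .075 along yaw 11.9
12.24305561877929
tip at z [[ 0.47579187 -0.31077892  0.142     ]] peak [[ 0.51641647 -0.30507694  0.158     ]]
```

The loop spans columns 258–378 at row 122, centred on the bar at column 316. The scene view shows the prong tip short of the loop at the right height. I move it in.

```bash
python3 -m creep '0.2 0 0 0;0.4 0 0 0;0.5 0 0 0;0.5 0 0 0;0.5 0 0 0;0.5 0 0 0;0.5 0 0 0;0.35 0 0 0;0.2 0 0 0;0 0 0 0;0 0 0 0;0 0 0 0' && python3 -c "
from h import *
todo(.5155,-.3065,.252,11.9)
im,d,c=grab('scene'); cv2.imwrite('pics/s4.png',im[210:340,90:250].repeat(4,0).repeat(4,1))
"
```

```text
time: 10.07
position: [0.5145, -0.3062, 0.2268]
ee_rot: [0.0, 0.995, 0.104, -0.0]
ft_force: [0.9, 0.1, -1.5]
grip_width: 0.0188
grip_force: 78.4
t 10.07 pos [ 0.5145 -0.3062  0.2268] yaw 11.91 zdir [-0. -0. -1.] F [ 0.9  0.1 -1.5] grip [1.9000e-02 7.8446e+01]
units [ 0.05  0.02 -1.26] turn 0.0
```

View pics/s4.png

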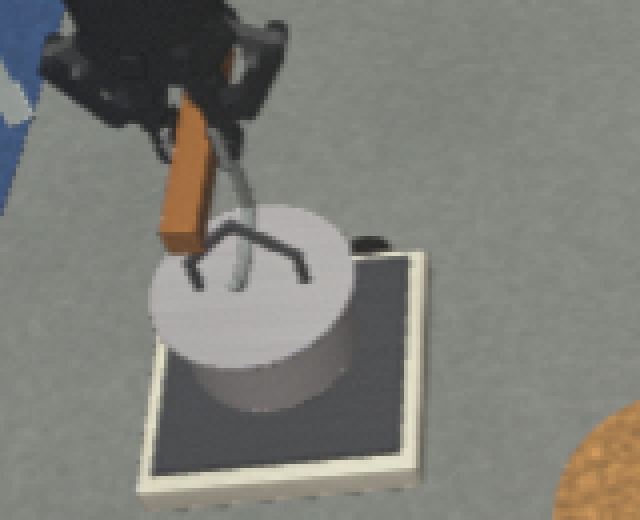

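The prong passes under the peak, with its tip at (237,285) in front of the loop, whose peak is at (232,228). I raise slowly.

```bash
python3 -m creep '0.05 0 -0.2 0;0 0 -0.3 0;0 0 -0.3 0;0 0 -0.15 0;0 0 -0.1 0;0 0 -0.1 0;0 0 -0.1 0;0 0 -0.1 0;0 0 -0.1 0;0 0 -0.1 0;0 0 -0.1 0;0 0 0 0' && python3 -m creep '0 0 -0.1 0;0 0 -0.15 0;0 0 -0.2 0;0 0 -0.2 0;0 0 -0.2 0;0 0 -0.2 0;0 0 -0.2 0;0 0 -0.1 0;0 0 0 0;0 0 0 0;0 0 0 0;0 0 0 0' && python3 -c "
from h import *
todo(.5155,-.3065,.252,11.9)
im,d,c=grab('scene'); cv2.imwrite('pics/s5.png',im[190:340,90:250].repeat(4,0).repeat(4,1))
P=cloud(d,c); m=np.zeros(d.shape,bool); m[190:340,90:250]=1
for lo in (.11,.12,.13): 
  k=m&(P[...,2]>lo)&(P[...,2]<lo+.01); print(lo,k.sum(),P[k].mean(0) if k.any() else 0)
"
```

```text
time: 11.12
position: [0.5159, -0.306, 0.2602]
ee_rot: [0.0, 0.995, 0.104, 0.0]
ft_force: [-0.4, -0.1, -3.0]
grip_width: 0.0184
grip_force: 78.3
time: 12.12
position: [0.5156, -0.3058, 0.2863]
ee_rot: [-0.0, 0.995, 0.104, -0.0]
ft_force: [0.2, 0.9, -3.4]
grip_width: 0.0187
grip_force: 78.3
t 12.12 pos [ 0.5156 -0.3058  0.2863] yaw 11.92 zdir [-0.001  0.    -1.   ] F [ 0.2  0.9 -3.4] grip [1.900e-02 7.833e+01]
units [-0.01  0.03  1.72] turn 0.0
0.11 0 0
0.12 0 0
0.13 1234 [ 0.52168292 -0.30241285  0.13748358]
```

View pics/s5.png

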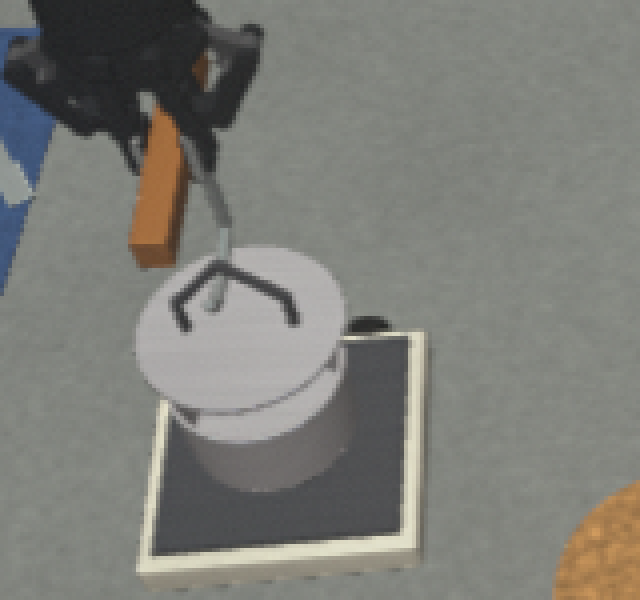

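The lid hangs level about 36 mm up with its plug just clear of the pot, which has not moved. I carry it to the mat.

```bash
python3 -m creep '0 0 -0.15 0;0 0 -0.25 0;0 0 -0.3 0;0 0 -0.3 0;0 0 -0.2 0;0 0 -0.1 0;0.05 -0.1 0 0;0.09 -0.2 0 0;0.14 -0.3 0 0;0.19 -0.4 0 0;0.23 -0.5 0 0;0.28 -0.6 0 0' && python3 -m creep '0.28 -0.6 0 0;0.28 -0.6 0 0;0.28 -0.6 0 0;0.28 -0.6 0 0;0.28 -0.6 0 0;0.28 -0.6 0 0;0.28 -0.6 0 0;0.28 -0.6 0 0;0.28 -0.6 0 0;0.28 -0.6 0 0;0.28 -0.6 0 0;0.28 -0.6 0 0' && python3 -m creep '0.28 -0.6 0 0;0.28 -0.6 0 0;0.28 -0.6 0 0;0.23 -0.5 0 0;0.19 -0.4 0 0;0.14 -0.3 0 0;0.14 -0.3 0 0;0.09 -0.2 0 0;0.05 -0.1 0 0;0 0 0 0;0 0 0 0;0 0 0 0' && python3 -m creep '0 0 0.2 0;0 0 0.4 0;0 0 0.5 0;0 0 0.5 0;0 0 0.5 0;0 0 0.5 0;0 0 0.5 0;0 0 0.4 0;0 0 0.2 0;0 0 0 0;0 0 0 0;0 0 0 0' && python3 - <<'E'
from h import *
todo(.580,-.0285,.168,11.9)
for n in ('top','scene'):
    im,d,c=grab(n); P=cloud(d,c)
    near=(d>0)&(np.hypot(P[...,0]-.58,P[...,1]+.0285)<.12)
    z=P[...,2]; S=cv2.cvtColor(im,cv2.COLOR_BGR2HSV)[...,1]
    k=near&(z>.03)&(z<.12)&(S<60); zz=np.median(z[k]); k&=abs(z-zz)<.006
    print(n,k.sum(),zz,cv2.minEnclosingCircle((P[k][:,:2]*1000).astype(np.float32)))
    if n=='scene': cv2.imwrite('pics/s6.png',im[200:380,200:400].repeat(3,0).repeat(3,1))
E
```

```text
time: 13.17
position: [0.5264, -0.2597, 0.3125]
ee_rot: [-0.0, 0.995, 0.104, -0.0]
ft_force: [0.4, 0.1, -3.4]
grip_width: 0.0195
grip_force: 78.3
time: 14.17
position: [0.5625, -0.1047, 0.3127]
ee_rot: [-0.0, 0.995, 0.104, -0.0]
ft_force: [-0.2, -0.0, -3.3]
grip_width: 0.0183
grip_force: 78.3
time: 15.17
position: [0.5802, -0.029, 0.3128]
ee_rot: [0.0, 0.995, 0.104, 0.0]
ft_force: [-0.0, -0.2, -3.6]
grip_width: 0.0187
grip_force: 78.3
time: 16.17
position: [0.5806, -0.0287, 0.2394]
ee_rot: [0.0, 0.995, 0.104, 0.001]
ft_force: [0.2, 0.4, -2.8]
grip_width: 0.0189
grip_force: 78.3
t 16.17 pos [ 0.5806 -0.0287  0.2394] yaw 11.93 zdir [ 0.001 -0.    -1.   ] F [ 0.2  0.4 -2.8] grip [1.90e-02 7.83e+01]
units [-0.03 -0.02  3.57] turn 0.0
top 1139 0.08977276887431951 ((577.947021484375, -29.97970962524414), 61.697296142578125)
scene 1617 0.09141773173915735 ((579.9282836914062, -29.289705276489258), 62.54804992675781)
```

View pics/s6.png

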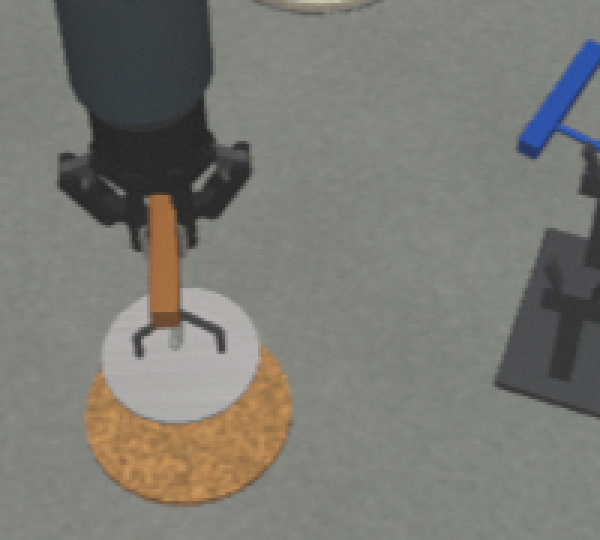

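The lid hangs level over the mat and is centred within 2 mm in both views. I lower it, slowing at the end.

```bash
python3 -m creep '0.09 -0.06 0.2 0;0 0 0.4 0;0 0 0.5 0;0 0 0.5 0;0 0 0.4 0;0 0 0.4 0;0 0 0.25 0;0 0 0.15 0;0 0 0.1 0;0 0 0.1 0;0 0 0.06 0;0 0 0.06 0' && python3 -m creep '0 0 0.06 0;0 0 0.06 0;0 0 0.06 0;0 0 0.06 0;0 0 0.06 0;0 0 0.06 0;0 0 0.06 0;0 0 0.06 0;0 0 0.06 0;0 0 0 0;0 0 0 0;0 0 0 0' && python3 - <<'E'
from h import *
todo(.580,-.0285,.168,11.9)
E
```

```text
time: 17.27
position: [0.582, -0.0271, 0.1766]
ee_rot: [0.0, 0.995, 0.104, 0.0]
ft_force: [-0.2, 0.2, -3.5]
grip_width: 0.0191
grip_force: 78.3
time: 18.27
position: [0.5819, -0.0271, 0.1657]
ee_rot: [0.0, 0.995, 0.104, 0.0]
ft_force: [0.0, 0.1, -1.4]
grip_width: 0.0195
grip_force: 78.5
t 18.27 pos [ 0.5819 -0.0271  0.1657] yaw 11.92 zdir [ 0. -0. -1.] F [ 0.   0.1 -1.4] grip [1.9000e-02 7.8478e+01]
units [-0.11  0.05 -0.12] turn 0.0
```

```bash
python3 -m creep '0 0 0.2 0;0 0 0.3 0;0 0 0.3 0;0 0 0.2 0;0 0 0 0;0 0 0 0' && python3 -m creep '-0.2 0 0 0;-0.4 0 0 0;-0.5 0 0 0;-0.5 0 0 0;-0.5 0 0 0;-0.5 0 0 0;-0.5 0 0 0;-0.5 0 0 0;-0.4 0 0 0;-0.2 0 0 0;0 0 0 0;0 0 0 0' && python3 - <<'E'
from h import *
todo(.4541,.286,.284,-12.5)
im,d,c=grab('top'); P=cloud(d,c)
near=(d>0)&(np.hypot(P[...,0]-.58,P[...,1]+.0285)<.12); z=P[...,2]
S=cv2.cvtColor(im,cv2.COLOR_BGR2HSV)[...,1]
k=near&(z>.012)&(z<.03)&(S<60); print(k.sum(),np.median(z[k]),cv2.minEnclosingCircle((P[k][:,:2]*1000).astype(np.float32)))
im,d,c=grab('scene'); cv2.imwrite('pics/s7.png',im[190:380,80:400].repeat(2,0).repeat(2,1))
E
```

```text
time: 18.77
position: [0.5815, -0.0272, 0.145]
ee_rot: [0.0, 0.995, 0.104, -0.001]
ft_force: [-0.6, -0.2, -0.4]
grip_width: 0.0189
grip_force: 78.5
time: 19.77
position: [0.4997, -0.0444, 0.1457]
ee_rot: [0.0, 0.995, 0.104, 0.0]
ft_force: [-0.2, -1.2, -1.7]
grip_width: 0.0188
grip_force: 78.5
t 19.77 pos [ 0.4997 -0.0444  0.1457] yaw 11.93 zdir [ 0.001  0.    -1.   ] F [-0.2 -1.2 -1.7] grip [1.9000e-02 7.8492e+01]
units [  1.19 -16.64  -6.92] turn 4.07
1 0.019210199504620107 ((528.5964965820312, 6.322113990783691), 9.999999747378752e-05)
```

View pics/s7.png

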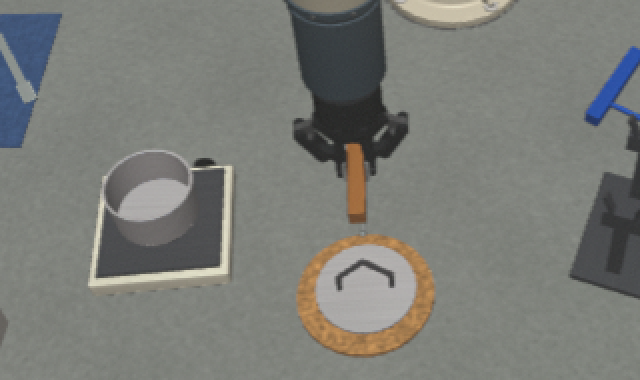

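The lid sits centred on the mat and free of the hook, and the open pot is still on the plate. I take the lifter back above its stand.

```bash
python3 -m creep '0 0 -0.3 0;0 0 -0.7 0;0 0 -0.9 0;0 0 -0.9 0;0 0 -0.9 0;0 0 -0.9 0;0 0 -0.9 0;0 0 -0.8 0;0 0 -0.5 0;0 0 -0.12 0;0 -0.4 0 0;0 -0.7 0 0' && python3 -m creep '0.1 -0.9 0 0;0.1 -0.9 0 0;0.1 -0.9 0 0;0.1 -0.9 0 0;0.1 -0.9 0 0;0.1 -0.9 0 0;0.1 -0.9 0 0;0.1 -0.9 0 0;0.1 -0.9 0 0;0.1 -0.9 0 0;0.1 -0.9 0 0;0.09 -0.9 0 0' && python3 -m creep '0 -0.9 0 0;0 -0.9 0 0;0 -0.9 0 0;0 -0.7 0 0;0 -0.5 0 0;0 -0.84 0 0.4;0 0 0 0.9;0 0 0 0.9;0 0 0 0.9;0 0 0 0.7;0 0 0 0.27;0 0 0 0' && python3 - <<'E'
from h import *
todo(.4541,.286,.1344,-12.5)
E
```

```text
time: 20.87
position: [0.4947, -0.0229, 0.2828]
ee_rot: [-0.0, 0.995, 0.103, -0.001]
ft_force: [0.4, 0.6, -1.4]
grip_width: 0.0189
grip_force: 78.6
time: 21.87
position: [0.4727, 0.1945, 0.2824]
ee_rot: [0.0, 0.995, 0.104, -0.001]
ft_force: [-0.1, -0.3, -1.8]
grip_width: 0.0189
grip_force: 78.6
time: 22.87
position: [0.4539, 0.2861, 0.2834]
ee_rot: [0.0, 0.994, -0.109, -0.0]
ft_force: [0.1, 0.4, -1.3]
grip_width: 0.0189
grip_force: 78.6
t 22.87 pos [0.4539 0.2861 0.2834] yaw -12.56 zdir [-0.001 -0.001 -1.   ] F [ 0.1  0.4 -1.3] grip [1.9000e-02 7.8558e+01]
units [ 0.02 -0.01  7.45] turn -0.01
```

```bash
python3 -m creep '0 0 0.4 0;0 0 0.8 0;0 0 0.9 0;0 0 0.9 0;0 0 0.9 0;0 0 0.9 0;0 0 0.6 0;0 0 0.4 0;0 0 0.2 0;0 0 0 0;0 0 0 0;0 0 0 0' && python3 -m creep '0 0 0.2 0;0 0 0.2 0;0 0 0.2 0;0 0 0.2 0;0 0 0.2 0;0 0 0.15 0;0 0 0.1 0;0 0 0.1 0;0 0 0.06 0;0 0 0 0;0 0 0 0;0 0 0 0' && python3 - <<'E'
from h import *
todo(.4541,.286,.1344,-12.5)
E
```

```text
time: 23.87
position: [0.4546, 0.2864, 0.1648]
ee_rot: [-0.001, 0.994, -0.109, 0.001]
ft_force: [0.6, -0.2, -0.9]
grip_width: 0.0188
grip_force: 78.6
time: 24.87
position: [0.4542, 0.2862, 0.1359]
ee_rot: [-0.0, 0.994, -0.109, 0.0]
ft_force: [0.2, -0.1, -1.6]
grip_width: 0.019
grip_force: 78.6
t 24.87 pos [0.4542 0.2862 0.1359] yaw -12.49 zdir [ 0.  0. -1.] F [ 0.2 -0.1 -1.6] grip [1.9000e-02 7.8584e+01]
units [-0.    0.01  0.07] turn 0.0
```

```bash
python3 -m creep '0 0 0.03 0;0 0 0.03 0;0 0 0.02 0;0 0 0 0;0 0 0 0;0 0 0 0' && python3 -m creep '0 0 0 0;0 0 0 0;0 0 0 0;0 0 0 0;0 0 0 0;0 0 0 0;0 0 0 0;0 0 0 0' 85 && python3 -m creep '0 0 -0.2 0;0 0 -0.5 0;0 0 -0.8 0;0 0 -0.9 0;0 0 -0.9 0;0 0 -0.9 0;0 0 -0.9 0;0 0 -0.5 0;0 0 -0.2 0;0 0 0 0;0 0 0 0;0 0 0 0' && python3 - <<'E'
from h import *
todo(.4541,.286,.1344,-12.5)
im,d,c=grab('scene'); P=cloud(d,c)
cv2.imwrite('pics/s8.png',im[180:380,80:480].repeat(2,0).repeat(2,1))
im,d,c=grab('wrist'); 
hsv=cv2.cvtColor(im,cv2.COLOR_BGR2HSV).astype(int); P=cloud(d,c)
b=(hsv[...,0]<20)&(hsv[...,1]>110)&(P[...,2]>.14)&(P[...,2]<.17)&(d>0)
k=P[b]; print(cv2.minAreaRect((k[:,:2]*1000).astype(np.float32)),np.median(k[:,2]))
a=np.c_[k[:,:2],np.ones(len(k))]; print('plane slopes',np.linalg.lstsq(a,k[:,2],rcond=None)[0])
E
```

```text
time: 25.37
position: [0.4542, 0.2862, 0.1344]
ee_rot: [-0.0, 0.994, -0.109, 0.0]
ft_force: [-2.3, -0.7, 2.1]
grip_width: 0.0188
grip_force: 79.1
time: 26.03
position: [0.4541, 0.2861, 0.1341]
ee_rot: [-0.0, 0.994, -0.109, 0.0]
ft_force: [0.1, 0.2, -0.2]
grip_width: 0.085
grip_force: 0.0
time: 27.03
position: [0.4537, 0.2858, 0.2489]
ee_rot: [0.001, 0.994, -0.109, -0.001]
ft_force: [0.8, -0.4, 0.6]
grip_width: 0.0852
grip_force: 0.0
t 27.03 pos [0.4537 0.2858 0.2489] yaw -12.5 zdir [-0.002 -0.001 -1.   ] F [ 0.8 -0.4  0.6] grip [0.085 0.   ]
units [ 0.03 -0.02  5.72] turn -0.0
((453.48883056640625, 286.3222961425781), (20.07050323486328, 149.12852478027344), 77.41382598876953) 0.1566442148387961
plane slopes [ 0.0004603  -0.00289441  0.15724085]
```

View pics/s8.png

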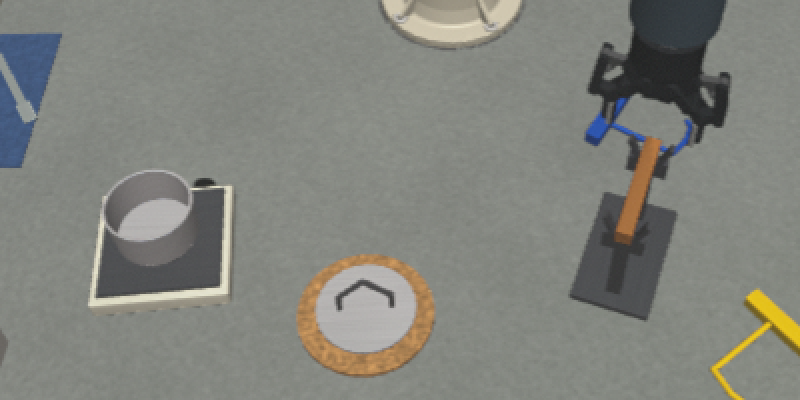

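The lifter hangs level at its original pose, the lid is centred on the mat, the pot is in place, and the robot touches nothing.

```bash
python3 -c "
from station import r
print(r.finish_job())"
```

```text
the job is handed in; nothing more can be done
None
```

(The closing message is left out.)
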